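# Load the headspace sampler tray in running order

## Task

Load the four sealed vials from the clip-together stand into the sampler tray, keeping their running order: the vial nearest the stand's end stop (the end block with the black thumbscrew) goes into the tray well nearest the D-handle, the next vial in the row into the next well, and so on to the last. Never tip a vial over; leave each one standing upright, fully down in its well, and let go.

Things in the scene. Friction and masses are not known exactly. Their poses are not given: they have to be found in the camera images.
- vial_tall_crimp: loose sealed amber glass vial, 75 mm tall, flat aluminium crimp cap (21 mm across, 8 mm high); round body 23 mm in diameter up to 62 mm above the bottom, then neck and cap. Origin: centre of the underside, z up. Starts upright in some module of the stand, bottom 10 mm and top 85 mm above the bench.
- vial_tall_screw: loose sealed amber glass vial, 75 mm tall, narrower knurled dark steel screw cap (18 mm across, 12 mm high); round body 23 mm in diameter up to 58 mm above the bottom, then neck and cap. Origin: centre of the underside, z up. Starts upright in some module of the stand, bottom 10 mm and top 85 mm above the bench.
- vial_short_crimp: loose sealed amber glass vial, 46 mm tall, flat aluminium crimp cap (21 mm across, 8 mm high); round body 23 mm in diameter up to 33 mm above the bottom, then neck and cap. Origin: centre of the underside, z up. Starts upright in some module of the stand, bottom 10 mm and top 56 mm above the bench.
- vial_short_screw: loose sealed amber glass vial, 46 mm tall, narrower knurled dark steel screw cap (18 mm across, 12 mm high); round body 23 mm in diameter up to 29 mm above the bottom, then neck and cap. Origin: centre of the underside, z up. Starts upright in some module of the stand, bottom 10 mm and top 56 mm above the bench.
- module_a: one of four identical fixed white one-well modules, 46 x 47.5 x 22 mm, clipped side by side at 48 mm pitch into a straight row (the stand); holds vial_tall_crimp at the start. Origin: centre of its underside, 4 mm above the bench; z up, y along the row. Central round well 28 mm wide, 16 mm deep, mouth chamfered 5 mm wide; well floor 10 mm, top face 26 mm above the bench.
- module_b: one of four identical fixed white one-well modules, 46 x 47.5 x 22 mm, clipped side by side at 48 mm pitch into a straight row (the stand); holds vial_tall_screw at the start. Origin: centre of its underside, 4 mm above the bench; z up, y along the row. Central round well 28 mm wide, 16 mm deep, mouth chamfered 5 mm wide; well floor 10 mm, top face 26 mm above the bench.
- module_c: one of four identical fixed white one-well modules, 46 x 47.5 x 22 mm, clipped side by side at 48 mm pitch into a straight row (the stand); holds vial_short_crimp at the start. Origin: centre of its underside, 4 mm above the bench; z up, y along the row. Central round well 28 mm wide, 16 mm deep, mouth chamfered 5 mm wide; well floor 10 mm, top face 26 mm above the bench.
- module_d: one of four identical fixed white one-well modules, 46 x 47.5 x 22 mm, clipped side by side at 48 mm pitch into a straight row (the stand); holds vial_short_screw at the start. Origin: centre of its underside, 4 mm above the bench; z up, y along the row. Central round well 28 mm wide, 16 mm deep, mouth chamfered 5 mm wide; well floor 10 mm, top face 26 mm above the bench.
- end_stop: fixed aluminium block, 48 x 17 x 26 mm, with a black thumbscrew on top (17 mm across, top 43 mm above the bench), at the first end of the row of modules, which may be either end; the other end has a low plain plate. Origin: centre of its underside, in line with the row; module centres lie 34, 82, 130 and 178 mm from it, first to last.
- tray: fixed grey block, 56 x 196 mm, with four wells in a row and a flat steel D-handle (14 mm high, reaching to y = +134 mm). Origin: centre of the underside, on the bench; z up, y along the row to the handle. Well centres at x = 0, y = +72 (first), +24, -24, -72 mm. Wells round, 28 mm wide, 16 mm deep, mouths chamfered 5 mm wide; floors 10 mm, top face 26 mm above the bench.
Not all that is in view belongs to the job. What is shaped like the module_d but brown or purple is not meant.

How it is judged:
By the outcome, as a careful person would: the job done as asked, in the order asked, and still so for the second after the job is handed in, with the robot touching nothing.
It also fails if it takes over 96 s, if anything falls off the work surface, if the arm or the gripper's body presses on something with over 40 N, if the wrist force passes 120 N, or if a joint passes its speed limit or range.

## Robot

A 6-joint arm with a two-finger parallel gripper is mounted at the origin on a cart in front of the work surface, level with it; the furniture and walls round the work are solid. World frame = base frame: x ahead of the robot, y to its left, z up, the work surface at z = 0. Lengths are in m, angles in rad, forces in N, time in s.
With the tool pointing down it reaches from about 0.35 to 0.775 m from the base axis. Payload 5.5 kg.
Tool frame: the origin (TCP) lies at the very end of the fingers, on their centre line; the grasp point (between the pads) lies 19 mm behind it; z points along the fingers, y is the line along which they close (so a half turn about z gives the same grasp; the last joint's range is limited). The gripper opens to 85 mm and grips with 20 to 120 N. Pads are 22 mm wide; open, the fingers measure 114 mm over their backs; the gripper's body (76 mm by 85 mm) begins 54 mm behind the grasp point. The pads swing forward as they close: fully open they stand 13 mm farther back than shut.
Start: joints at [-1.37, 0.313, 0.046, 1.304, 0, 1.431], TCP at [0.192, -0.542, 0.231] pointing down, gripper open.
Joint ranges: [-2.76, 2.76], [-0.86, 1.69], [-1.03, 1.26], [-2.2, 2.34], [-1.47, 1.5], [-3.14, 3.14]. Speed limits (rad/s): [2.57, 2.57, 3.14, 3.14, 3.14, 3.14].

## Interface

Orientations are given as a unit quaternion [w, x, y, z].
In Python, from workcell import env, viewer, nets gives the robot as it stands. The module is installed in compiled form; this text tells all that it offers.
- The arm moves only by the shell command python3 -m creep [OPENING] [FORCE], which reads ROWS from standard input. ROWS is a JSON list that holds a single list of rows (three levels of brackets), with 1 to 8 rows, each of 6 numbers: dx, dy, dz in parts of the range, where 1.0 means 0.5 m, then a rotation vector rx, ry, rz in shares of pi rad (1.0 is pi rad); each row is the pose to reach, as a shift and turn from the pose commanded when the command began, along the tool's axes at that moment; what a row does not reach only later rows make up. A row lasts 1/8 s, in which the tool goes at most 0.0625 m and 0.188 rad, less where a joint would pass 70% of its speed; a pose out of reach is approached as far as the arm can. OPENING is the finger opening in m, set as the command begins (- or left out keeps the last). The fingers move at their own pace and stop on an object; FORCE is the grip in N (left out, the last holds). Time passes only in rows, so rows that do not move let the fingers close. It prints the time, the measured TCP pose, the force, the opening and the grip force at its end. A shift or turn number past 1, either way, is cut back to 1. Input that does not fit is refused with a message, and nothing moves.
- env.get_state(): the state, without advancing time (a new reading comes with each control period).
- viewer.read_camera(name): name is "scene" or "side" or "wrist"; returns a dict with "image" (480x640x3 uint8, red, green, blue), "K" (3x3 intrinsics, pixels), "R" (3x3) and "t" (3): a world point X has camera coordinates R X + t. Camera axes: x right, y down, z forward; pixel columns grow to the right and rows downward; lengths in m; the calibration is good to about 2 mm. A picture is of the moment at which its call begins. There is no depth.
- env.hand_in(): hands the job in; it is judged then, once.
Trained networks look in a picture, given as the dict that the camera call returned (one of the last four; its "shot" number tells which), for a name from the list of things; names that differ only in an ending like _2 or _b are one class to them, and where a whole thing is asked for, a point or a joint stands for the part that bears it (a point fixed in the world has none). Each returns a list of dicts, best first, with "confidence" (0 to 1); they miss things now and then, are a little off and sometimes report something else, mostly with a low value. They report only what shows in the picture. A call takes as long as a camera call. They do not tell look-alikes from the thing itself.
- nets.outline_of(label, picture): "region" (480x640 bool, what is visible of it) and "box" ([left, top, right, bottom] in pixels, round what is visible of it).
The state is a dict: "clock": time; "joint_pos": joint angles; "qvel": joint speeds; "tau": joint torques, N m; "tcp_pos": TCP position; "orientation": TCP orientation; "wrist_force": force on the tool from outside, world axes, zero at the start; "ft_torque": the same for the moment, N m; "finger_gap": finger opening in m; "grip_force": force on a finger pad.
Only numpy, scipy, OpenCV 4.12 (cv2) and the standard library are available. Lean on these libraries where they do the work, as an engineer would, in place of code of your own. Each camera call takes 0.05 s, during which the arm holds its last target. There are 200 camera calls.

## Working session

There is one attempt and no reset: what is moved stays moved. The work goes in short steps, Python scripts to look and compute and a shell command to move; the robot and the scene stay as the last step left them, time stands still between calls to the robot, and variables do not carry over. Pictures are saved under pics/ and viewed, at most 14 in all, crops included, and the job is handed in when it is done.

```bash
mkdir -p pics
cat > h.py <<'E'
import numpy as np, cv2
from workcell import env, viewer, nets
def save(p,n): cv2.imwrite(f'pics/{n}.png',p['image'][:,:,::-1])
def onplane(p,uv,z):
    R,t,K=map(np.array,(p['R'],p['t'],p['K']))
    c=-R.T@t; d=R.T@np.linalg.inv(K)@np.array([uv[0],uv[1],1.])
    return c+d*(z-c[2])/d[2]
def proj(p,X):
    R,t,K=map(np.array,(p['R'],p['t'],p['K']))
    c=K@(R@np.array(X)+t); return c[:2]/c[2]
def ray(p,uv):
    R,t,K=map(np.array,(p['R'],p['t'],p['K']))
    d=R.T@np.linalg.inv(K)@np.array([uv[0],uv[1],1.]); return -R.T@t,d/np.linalg.norm(d)
def tri(*pu):
    A=np.zeros((3,3));b=np.zeros(3)
    for p,uv in pu:
        c,d=ray(p,uv);M=np.eye(3)-np.outer(d,d);A+=M;b+=M@c
    return np.linalg.solve(A,b)
E
python3 - <<'E'
from h import *
ims={}
for c in ['scene','side']:
    p=viewer.read_camera(c);save(p,c);ims[c]=p
    print(c,-np.array(p['R']).T@p['t'])
    for l in ['vial_tall_crimp','vial_tall_screw','vial_short_crimp','vial_short_screw','module_a','end_stop','tray']:
        print(l,[(np.round(o['box']).astype(int).tolist(),round(o['confidence'],2)) for o in nets.outline_of(l,p)])
s=env.get_state();print({k:np.round(v,3) for k,v in s.items()})
E
```

```text
scene [-0.61687775 -0.82042014  1.02858891]
vial_tall_crimp [([330, 234, 344, 261], 0.49)]
vial_tall_screw [([352, 238, 359, 262], 0.6)]
vial_short_crimp [([295, 236, 305, 253], 0.7)]
vial_short_screw []
module_a [([449, 298, 474, 319], 0.84), ([325, 248, 346, 269], 0.58), ([306, 246, 329, 264], 0.51), ([340, 251, 364, 268], 0.48), ([428, 259, 432, 266], 0.42)]
end_stop [([282, 243, 292, 258], 0.67)]
tray [([193, 202, 265, 235], 0.82)]
side [ 0.09196014 -1.32627374  0.54615806]
vial_tall_crimp [([316, 237, 325, 263], 0.74)]
vial_tall_screw [([326, 243, 333, 272], 0.64)]
vial_short_crimp []
vial_short_screw []
module_a [([359, 326, 394, 359], 0.77), ([382, 284, 417, 306], 0.7), ([297, 246, 314, 261], 0.68), ([304, 255, 317, 268], 0.62), ([319, 263, 344, 281], 0.54)]
end_stop []
tray [([262, 198, 304, 232], 0.64)]
{'clock': np.float64(0.8), 'joint_pos': array([-1.37 ,  0.313,  0.046,  1.304,  0.   ,  1.431]), 'qvel': array([-0.   ,  0.001,  0.   , -0.001,  0.   ,  0.   ]), 'tau': array([ -0.   , -48.039,  29.88 ,  -0.   ,  -0.   ,   0.   ]), 'tcp_pos': array([ 0.192, -0.542,  0.231]), 'orientation': array([0.   , 0.986, 0.17 , 0.   ]), 'wrist_force': array([ 0.19 , -0.004, -0.098]), 'ft_torque': array([ 0.049,  0.023, -0.034]), 'grip_force': np.float64(0.0), 'finger_gap': np.float64(0.085)}
```

Run:
```python
import cv2
a=cv2.imread('pics/scene.png')[180:340,180:500];b=cv2.imread('pics/side.png')[180:380,240:440]
cv2.imwrite('pics/c1.png',cv2.resize(a,None,fx=2.5,fy=2.5,interpolation=cv2.INTER_CUBIC))
cv2.imwrite('pics/c2.png',cv2.resize(b,None,fx=3,fy=3,interpolation=cv2.INTER_CUBIC))
```

```text
(no output)
```

View pics/c1.png

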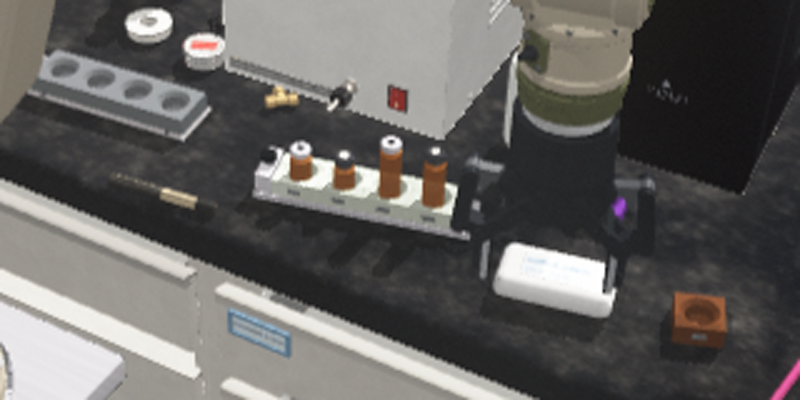

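View pics/c2.png

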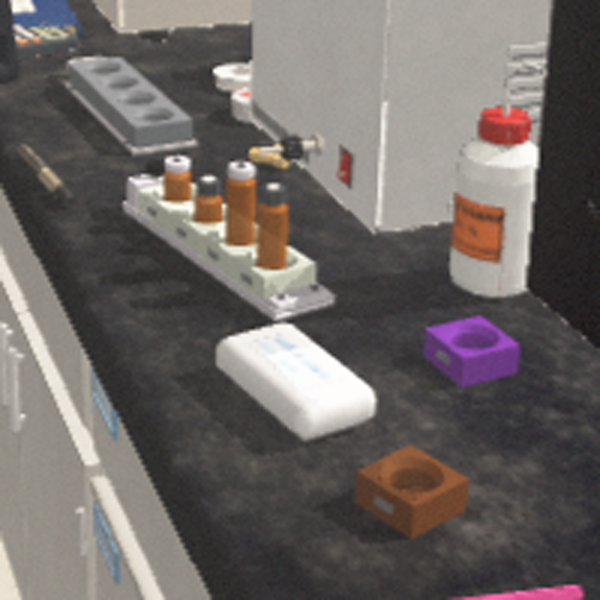

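Scene crop: the row from the end stop (thumbscrew about px (288,242)) is short_crimp (300,238), short_screw (318,243), tall_crimp (336,236), tall_screw (354,241). The brown module (460,308) and the purple one are look-alikes and not meant. The tray is at (193–265, 202–235); its handle is not yet seen.

Run:
```python
from h import *
a=viewer.read_camera('scene');b=viewer.read_camera('side');w=viewer.read_camera('wrist');save(w,'w0')
f=lambda x,y:(180+x/2.5,180+y/2.5); g=lambda x,y:(240+x/3,180+y/3)
for n,p,q in [('sc',(301,147),(177,162)),('ss',(344,156),(208,184)),('tc',(391,141),(241,168)),('ts',(434,153),(273,190)),('w1',(64,67),(106,69)),('w2',(101,77),(126,83)),('w3',(138,88),(148,100)),('w4',(176,100),(171,118))]:
    print(n,np.round(tri((a,f(*p)),(b,g(*q))),3))
R=np.array(w['R']);print('wrist cam',-R.T@w['t'],R,w['K'])
```

```text
sc [ 0.44  -0.176  0.052]
ss [ 0.452 -0.219  0.049]
tc [ 0.463 -0.268  0.08 ]
ts [ 0.472 -0.312  0.078]
w1 [0.464 0.153 0.02 ]
w2 [0.472 0.107 0.019]
w3 [0.481 0.063 0.015]
w4 [0.49  0.017 0.011]
wrist cam [ 0.2588961  -0.51973177  0.37427357] [[ 3.34628506e-01 -9.42349976e-01 -5.34579207e-04]
 [-9.04789241e-01 -3.21449149e-01  2.79332909e-01]
 [-2.63401201e-01 -9.29890727e-02 -9.60194168e-01]] [[410.13037874   0.         322.47838609]
 [  0.         410.13037874 236.1625388 ]
 [  0.           0.           1.        ]]
```

```bash
cat >> h.py <<'E'
from scipy.spatial.transform import Rotation as Ro
def Rt():
    q=np.array(env.get_state()['orientation']); return Ro.from_quat([q[1],q[2],q[3],q[0]])
def delta(pos,ax):
    """shift & rotvec in tool axes to reach pos with tool x along (horizontal) ax, z down"""
    x=np.array([ax[0],ax[1],0.]);x/=np.linalg.norm(x);z=np.array([0,0,-1.]);T=Ro.from_matrix(np.c_[x,np.cross(z,x),z])
    R=Rt(); s=env.get_state()
    return np.round(R.inv().apply(np.array(pos)-s['tcp_pos']),4),np.round((R.inv()*T).as_rotvec(),4)
E
python3 - <<'E'
from h import *
a=viewer.read_camera('scene');b=viewer.read_camera('side')
print(onplane(a,(356,235),0),onplane(b,(366,257),0), onplane(a,(270,207),0),onplane(a,(238,192),0))
print(delta((0.44,-0.25,0.27),(-.22,.97)))
E
```

```text
[ 0.58825619 -0.26389022  0.        ] [ 0.59114191 -0.24503355  0.        ] [0.57886542 0.01174822 0.        ] [0.59491844 0.13681101 0.        ]
(array([ 0.3311, -0.1924, -0.0387]), array([ 1.000e-04,  1.000e-04, -1.453e+00]))
```

View pics/side.png

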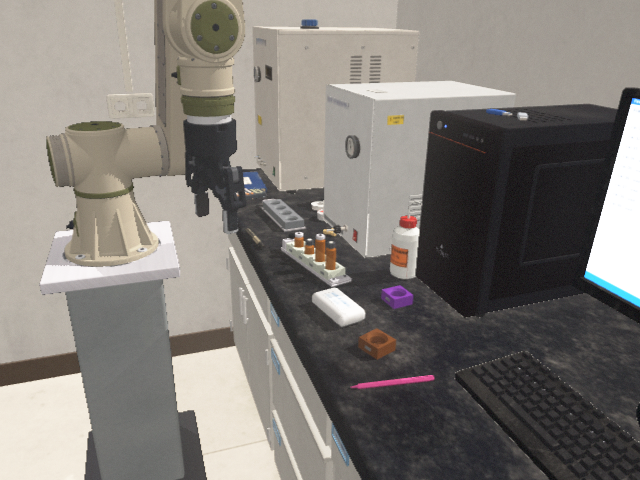

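Side view: equipment box front at x≈0.58, clear of the tool; stand and tray run roughly parallel. Moving to look from above the stand.

Careful with the scale: shifts go in shares of 0.5 m and turns go in shares of pi rad. That gives: 0.331 m / 0.5 = 0.662, -0.15 m / 0.5 = -0.3, -1.44 rad / 3.1416 = -0.4584.

```bash
echo '[[[0.08,-0.048,-0.06,0,0,-0.0573],[0.17,-0.1,-0.08,0,0,-0.1146],[0.26,-0.15,-0.08,0,0,-0.1719],[0.35,-0.2,-0.08,0,0,-0.2292],[0.44,-0.25,-0.08,0,0,-0.2865],[0.53,-0.3,-0.08,0,0,-0.3438],[0.62,-0.35,-0.08,0,0,-0.4011],[0.662,-0.384,-0.078,0,0,-0.4584]]]' | python3 -m creep
echo '[[[0,0,0,0,0,0],[0,0,0,0,0,0]]]' | python3 -m creep 0.05
python3 - <<'E'
from h import *
w=viewer.read_camera('wrist');save(w,'w1');print(env.get_state()['tcp_pos'],env.get_state()['joint_pos'])
print(delta((0.44,-0.25,0.27),(-.22,.97)))
for l in ['vial_tall_crimp','vial_tall_screw','vial_short_crimp','vial_short_screw','module_a','end_stop','tray']:
    print(l,[(np.round(o['box']).astype(int).tolist(),round(o['confidence'],2)) for o in nets.outline_of(l,w)])
E
```

```text
clock: 2.05
tcp_pos: [0.4414, -0.2485, 0.2705]
orientation: [0.0, 0.626, 0.78, 0.0]
wrist_force: [-0.1, 0.2, 0.3]
finger_gap: 0.0851
grip_force: 0.0
clock: 2.3
tcp_pos: [0.4398, -0.2507, 0.2704]
orientation: [0.0, 0.63, 0.777, -0.0]
wrist_force: [-0.0, 0.1, 0.3]
finger_gap: 0.0519
grip_force: 0.0
[ 0.43960634 -0.25108618  0.27031909] [-6.77391300e-01  1.70379364e-01 -4.49300112e-02  1.35530856e+00
 -4.00489688e-04  6.85905245e-01]
(array([0.001 , 0.0006, 0.0003]), array([-0.0002,  0.0004, -0.0155]))
vial_tall_crimp [([328, 202, 358, 244], 0.86)]
vial_tall_screw [([328, 250, 358, 296], 0.81), ([312, 66, 368, 86], 0.66)]
vial_short_crimp [([327, 101, 352, 128], 0.73)]
vial_short_screw [([327, 150, 354, 179], 0.79), ([313, 63, 369, 87], 0.29)]
module_a [([369, 369, 411, 419], 0.93), ([317, 238, 365, 288], 0.77), ([315, 189, 366, 238], 0.71), ([313, 138, 363, 191], 0.68), ([327, 249, 356, 293], 0.62), ([310, 82, 365, 142], 0.6)]
end_stop [([310, 64, 369, 87], 0.76), ([312, 138, 367, 189], 0.32)]
tray []
```

View pics/w1.png

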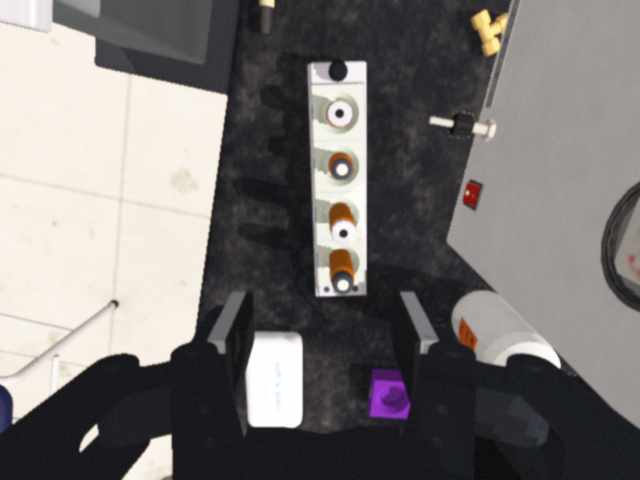

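Wrist view: thumbscrew at (338,70), then short_crimp (339,113), short_screw (342,168), tall_crimp (344,233), tall_screw (343,284); valve at (465,125). Next: a second baseline, then a view of the tray.

```bash
cat > m.py <<'E'
from h import *
import sys
def caps(w,n,labels):
    for l in labels:
        for o in nets.outline_of(l,w)[:5]:
            print(n,l,np.round(o['box']).astype(int).tolist(),round(o['confidence'],2))
    save(w,n); np.savez(n,R=w['R'],t=w['t'],K=w['K'])
V=['vial_short_crimp','vial_short_screw','vial_tall_crimp','vial_tall_screw','module_a','end_stop']
w=viewer.read_camera('wrist');caps(w,sys.argv[1],V if sys.argv[2]=='v' else ['tray'])
E
python3 m.py wa v|head -1
echo '[[[0.08,0,0,0,0,-0.0032],[0.18,0,0,0,0,-0.0048],[0.26,0,0,0,0,-0.0048],[0.26,0,0,0,0,-0.0048],[0.26,0,0,0,0,-0.0048]]]' | python3 -m creep; python3 m.py wb v
echo '[[[0.1,0,0,0,0,0],[0.22,0,0,0,0,0],[0.32,0,0,0,0,0],[0.38,0,0,0,0,0],[0.38,0,0,0,0,0],[0.38,0,0,0,0,0]]]' | python3 -m creep; python3 m.py wc t
python3 - <<'E'
import cv2,numpy as np
b=cv2.imread('pics/wb.png');c=cv2.imread('pics/wc.png')
cv2.imwrite('pics/wbc.png',np.hstack([b[100:,220:460],c[:380,130:560]]))
E
```

```text
wa vial_short_crimp [328, 98, 351, 127] 0.98
clock: 3.68
tcp_pos: [0.4133, -0.1235, 0.2705]
orientation: [0.001, 0.623, 0.782, -0.0]
wrist_force: [0.0, -0.3, -0.2]
finger_gap: 0.0504
grip_force: 0.0
wb vial_short_crimp [322, 236, 350, 271] 0.91
wb vial_short_crimp [376, 2, 468, 106] 0.58
wb vial_short_screw [324, 277, 351, 314] 0.63
wb vial_short_screw [312, 270, 362, 312] 0.38
wb vial_short_screw [324, 238, 348, 270] 0.35
wb vial_tall_crimp [327, 322, 352, 379] 0.7
wb vial_tall_crimp [317, 355, 359, 395] 0.34
wb module_a [311, 226, 361, 277] 0.8
wb module_a [316, 355, 357, 396] 0.7
wb module_a [309, 316, 361, 356] 0.68
wb module_a [314, 272, 359, 314] 0.65
wb end_stop [309, 206, 362, 230] 0.68
clock: 4.78
tcp_pos: [0.3708, 0.0616, 0.2703]
orientation: [0.0, 0.623, 0.782, -0.0]
wrist_force: [0.8, 0.2, 0.1]
finger_gap: 0.0498
grip_force: 0.0
wc tray [370, 45, 477, 295] 0.8
```

View pics/wc.png

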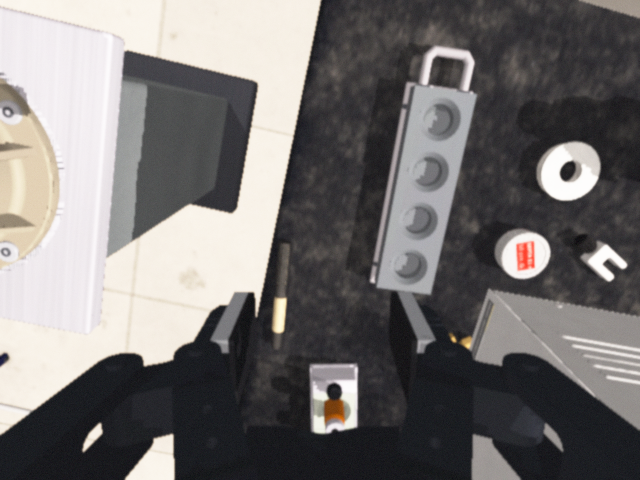

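View pics/wb.png

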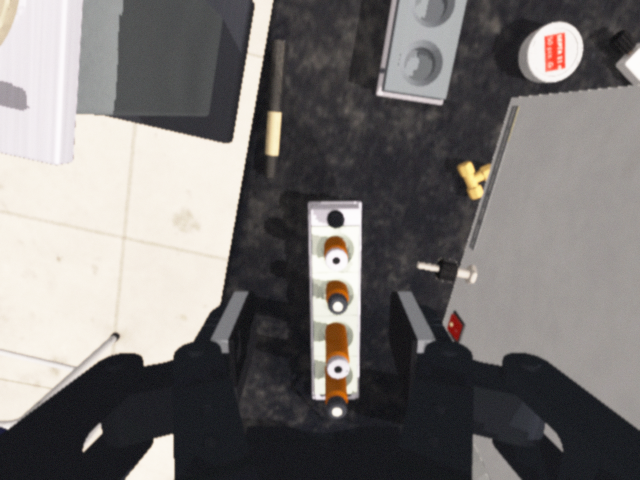

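D-handle at the far end, (447,65) in wc; wells from handle: (440,119), (430,172), (418,220), (408,265). Triangulate.

```bash
python3 - <<'E'
import numpy as np,sys
from h import tri,onplane,proj
A,B,C=[dict(np.load(n+'.npz')) for n in('wa','wb','wc')]
P=[]
for n,a,b in [('sc',(339.5,113),(336.5,260)),('ss',(342,169),(338,305)),('tc',(344,233),(338,369)),('ts',(343,284),(337,410)),('screw',(338,70),(336,218))]:
    X=tri((A,a),(B,b));z={'sc':.056,'ss':.056,'tc':.085,'ts':.085,'screw':.043}[n]
    print(n,X.round(4),onplane(A,a,z).round(4)[:2],onplane(B,b,z).round(4)[:2])
print('w4',tri((B,(421,64)),(C,(408,265))))
W=np.array([onplane(C,u,.026) for u in [(440,119),(430,172),(418,220),(408,265)]]);print(W.round(4),np.diff(W,axis=0).round(4))
E
python3 - <<'E'
import cv2,numpy as np
c=cv2.imread('pics/wc.png')[80:300,360:490];a=cv2.imread('pics/wa.png')[55:305,290:390]
c=cv2.resize(c,None,fx=2.7,fy=2.7,interpolation=cv2.INTER_CUBIC);a=cv2.resize(a,None,fx=2.376,fy=2.376,interpolation=cv2.INTER_CUBIC)
print(c.shape,a.shape);cv2.imwrite('pics/ca.png',np.hstack([c[:594],a[:594]]))
E
```

```text
sc [ 0.4382 -0.1767  0.0556] [ 0.438  -0.1767] [ 0.4384 -0.1765]
ss [ 0.4507 -0.2219  0.0528] [ 0.4502 -0.2216] [ 0.4504 -0.2204]
tc [ 0.4613 -0.2698  0.085 ] [ 0.4615 -0.2697] [ 0.4612 -0.2698]
ts [ 0.4712 -0.3153  0.0828] [ 0.4708 -0.3145] [ 0.4708 -0.3136]
screw [ 0.43   -0.1423  0.037 ] [ 0.4296 -0.143 ] [ 0.4298 -0.1408]
w4 [0.47227168 0.00780048 0.02040221]
[[0.4591 0.1514 0.026 ]
 [0.4644 0.1035 0.026 ]
 [0.4667 0.0564 0.026 ]
 [0.4703 0.0095 0.026 ]] [[ 0.0053 -0.0479  0.    ]
 [ 0.0023 -0.0471  0.    ]
 [ 0.0036 -0.0469  0.    ]]
(594, 351, 3) (594, 238, 3)
```

View pics/ca.png

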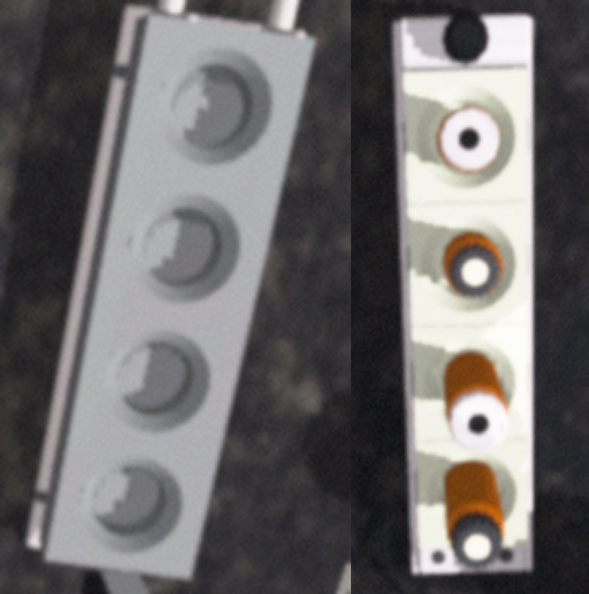

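Run:
```python
import numpy as np
from scipy.optimize import least_squares
from h import proj,onplane
C=dict(np.load('wc.npz'))
E=[(271,48,164),(240,194,302),(210,331,432),(182,458,552)]
obs=[(360+r/2.7,80+t/2.7,80+b/2.7) for r,t,b in E]
ph=np.linspace(0,2*np.pi,72,endpoint=False)
def wells(p):
    d=np.array([-np.sin(p[2]),np.cos(p[2])]);return [p[:2]+s*d for s in(.072,.024,-.024,-.072)]
def f(p):
    r=[]
    for c,o in zip(wells(p),obs):
        q=np.array([proj(C,(c[0]+.019*np.cos(a),c[1]+.019*np.sin(a),.026)) for a in ph])
        r+=[q[:,0].max()-o[0],q[:,1].min()-o[1],q[:,1].max()-o[2]]
    return r
s=least_squares(f,[.465,.08,.08]);print(s.x,np.round(s.fun,1));print(np.round(wells(s.x),4))
for u in [(150,15),(315,38),(45,560),(192,578)]: print(onplane(C,(360+u[0]/2.7,80+u[1]/2.7),.026).round(4))
# stand from caps
v=np.array([[.4382,-.1767],[.4503,-.2215],[.4613,-.2698],[.4710,-.3145]])
c=v.mean(0);u=np.linalg.svd(v-c)[2][0];print('stand',c,u,np.round([c-k*u*np.sign(u[1]) for k in(-.072,-.024,.024,.072)],4))
```

```text
[0.46516237 0.07903085 0.08834479] [ 0.1 -0.1  0.4 -0.2 -0.1  0.4 -0.  -0.5  0.   0.1 -0.4  0.3]
[[0.4588 0.1508]
 [0.463  0.1029]
 [0.4673 0.0551]
 [0.4715 0.0073]]
[0.4294 0.1739 0.026 ]
[0.4846 0.1792 0.026 ]
[ 0.4459 -0.021   0.026 ]
[ 0.5022 -0.0157  0.026 ]
stand [ 0.4552   -0.245625] [ 0.23055532 -0.97305922] [[ 0.4386 -0.1756]
 [ 0.4497 -0.2223]
 [ 0.4607 -0.269 ]
 [ 0.4718 -0.3157]]
```

```bash
cat > g.py <<'E'
from h import *
import sys
x,y,z=map(float,sys.argv[1:4]); a={'s':(-.2305,.973),'t':(-.0883,.996)}[sys.argv[4]]
s=env.get_state()
print('delta',*delta((x,y,z),a),'tcp',s['tcp_pos'].round(4),'gap',s['finger_gap'].round(4),'clk',s['clock'],'F',np.round(s['wrist_force'],1))
E
python3 g.py .4382 -.1767 .14 s
```

```text
Traceback (most recent call last):
  File "g.py", line 5, in <module>
    print('delta',*delta((x,y,z),a),'tcp',s['tcp_pos'].round(4),'gap',s['finger_gap'].round(4),'clk',s['clock'],'F',np.round(s['wrist_force'],1))
                                                                      ^^^^^^^^^^^^^^^^^^^^^
AttributeError: 'float' object has no attribute 'round'
```

```bash
sed -i "s/s\['finger_gap'\].round(4)/round(s['finger_gap'],4)/" g.py; python3 g.py .4382 -.1767 .14 s
```

```text
delta [-0.2468  0.0129  0.1303] [-0.0001  0.0003 -0.0091] tcp [0.3709 0.0611 0.2702] gap 0.0502 clk 4.875 F [ 1.   0.2 -0.3]
```

Converted, -0.2468 m / 0.5 = -0.4936, -0.2 m / 0.5 = -0.4, -0.009 rad / 3.1416 = -0.0029.

```bash
echo '[[[-0.1,0.006,0.04,0,0,-0.0029],[-0.2,0.012,0.1,0,0,-0.0029],[-0.3,0.018,0.16,0,0,-0.0029],[-0.4,0.024,0.22,0,0,-0.0029],[-0.4936,0.0258,0.26,0,0,-0.0029],[-0.4936,0.0258,0.26,0,0,-0.0029],[-0.4936,0.0258,0.26,0,0,-0.0029],[-0.4936,0.0258,0.26,0,0,-0.0029]]]' | python3 -m creep 0.05 40 | head -2; python3 g.py .4382 -.1767 .029 s
```

```text
clock: 5.88
tcp_pos: [0.438, -0.1752, 0.1409]
delta [-0.0015 -0.0002  0.1119] [0.0004 0.0003 0.002 ] tcp [ 0.438  -0.1752  0.1409] gap 0.0499 clk 5.875 F [ 0.1 -0.1  0.4]
```

Converted, 0.111 m / 0.5 = 0.222, 0.1 m / 0.5 = 0.2.

```bash
echo '[[[0,0,0.06,0,0,0],[0,0,0.12,0,0,0],[0,0,0.17,0,0,0],[0,0,0.2,0,0,0],[0,0,0.222,0,0,0],[0,0,0.222,0,0,0],[0,0,0.222,0,0,0]]]' | python3 -m creep 0.05 40 | head -2; python3 g.py .4382 -.1767 .029 s
echo '[[[0,0,0,0,0,0],[0,0,0,0,0,0],[0,0,0,0,0,0],[0,0,0,0,0,0]]]' | python3 -m creep 0.01 40; python3 g.py .4382 -.1767 .029 s
```

```text
clock: 6.75
tcp_pos: [0.4387, -0.1758, 0.0301]
delta [-0.0008 -0.0007  0.0011] [0.0009 0.001  0.0019] tcp [ 0.4387 -0.1758  0.0301] gap 0.0496 clk 6.75 F [ 0.2  0.5 -0.8]
clock: 7.25
tcp_pos: [0.4386, -0.1761, 0.03]
orientation: [0.001, 0.62, 0.785, 0.0]
wrist_force: [-0.6, 1.1, 6.4]
finger_gap: 0.0211
grip_force: 39.1
delta [-0.0005 -0.0005  0.001 ] [0.001  0.0011 0.0013] tcp [ 0.4386 -0.1761  0.03  ] gap 0.0211 clk 7.25 F [-0.6  1.1  6.4]
```

Converted, -0.08 m / 0.5 = -0.16, -0.06 m / 0.5 = -0.12.

```bash
echo '[[[0,0,-0.02,0,0,0],[0,0,-0.06,0,0,0],[0,0,-0.12,0,0,0],[0,0,-0.16,0,0,0],[0,0,-0.16,0,0,0],[0,0,-0.16,0,0,0]]]' | python3 -m creep; python3 g.py .4588 .1508 .109 t
python3 - <<'E'
from h import *
w=viewer.read_camera('wrist');b=viewer.read_camera('side')
i=w['image'][230:480,180:480,::-1];j=cv2.resize(b['image'][200:300,250:370,::-1],None,fx=2.5,fy=2.5,interpolation=cv2.INTER_CUBIC)
cv2.imwrite('pics/l1.png',np.hstack([i,j]))
E
```

```text
clock: 8.0
tcp_pos: [0.4377, -0.1755, 0.1087]
orientation: [-0.0, 0.62, 0.785, -0.0]
wrist_force: [-1.0, 0.3, -0.4]
finger_gap: 0.0208
grip_force: 39.3
delta [ 3.125e-01  9.620e-02 -2.000e-04] [-0.0006 -0.0004  0.1455] tcp [ 0.4377 -0.1755  0.1087] gap 0.0208 clk 8.0 F [-1.   0.3 -0.4]
```

View pics/l1.png

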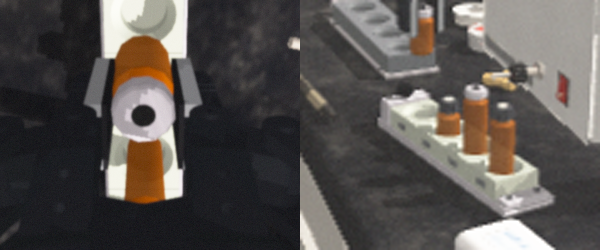

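Picture: short_crimp hangs upright between the pads and its module is empty. Carry on to well 1.

Converted, 0.3125 m / 0.5 = 0.625, 0.0962 m / 0.5 = 0.1924, 0.1455 rad / 3.1416 = 0.0463.

```bash
echo '[[[0.06,0.02,0,0,0,0.0064],[0.16,0.05,0,0,0,0.0159],[0.26,0.08,0,0,0,0.0223],[0.36,0.11,0,0,0,0.0286],[0.46,0.14,0,0,0,0.0382],[0.56,0.172,0,0,0,0.0463],[0.625,0.1924,0,0,0,0.0463],[0.625,0.1924,0,0,0,0.0463]]]' | python3 -m creep|head -1;echo '[[[0,0,0,0,0,0],[0,0,0,0,0,0],[0,0,0,0,0,0]]]' | python3 -m creep|head -1;  python3 g.py .4588 .1508 .031 t
```

```text
clock: 9.1
clock: 9.48
delta [ 0.0012 -0.0004  0.0782] [-0.0002  0.0002 -0.0016] tcp [0.4593 0.1496 0.1092] gap 0.0204 clk 9.475 F [ 0.3 -0.7  0.4]
```

Converted, 0.079 m / 0.5 = 0.158, 0.001 m / 0.5 = 0.002.

```bash
echo '[[[0.002,0,0.04,0,0,0],[0.003,0,0.09,0,0,0],[0.003,0,0.12,0,0,0],[0.003,0,0.14,0,0,0],[0.003,0,0.152,0,0,0],[0.003,0,0.158,0,0,0],[0.003,0,0.158,0,0,0],[0.003,0,0.158,0,0,0]]]' | python3 -m creep;  python3 g.py .4588 .1508 .030 t
python3 - <<'E'
from h import *
w=viewer.read_camera('wrist')
cv2.imwrite('pics/l2.png',cv2.resize(w['image'][230:450,200:460,::-1],None,fx=2,fy=2))
E
```

```text
clock: 10.48
tcp_pos: [0.4595, 0.1521, 0.0307]
orientation: [0.0, 0.675, 0.738, 0.0]
wrist_force: [0.1, 0.4, 0.2]
finger_gap: 0.0206
grip_force: 39.3
delta [-0.0013 -0.0008  0.0007] [0.0008 0.0001 0.0002] tcp [0.4595 0.1521 0.0307] gap 0.0206 clk 10.475 F [0.1 0.4 0.2]
```

View pics/l2.png

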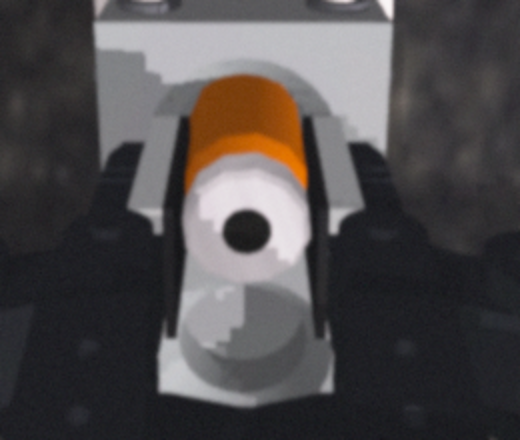

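The vial is inside well 1 at its seated height, centred with no contact force. Release, lift, and go to vial 2.

Converted, 0.0005 m / 0.5 = 0.001.

```bash
echo '[[[0,0,0.001,0,0,0],[0,0,0.001,0,0,0],[0,0,0.001,0,0,0]]]' | python3 -m creep 0.05|tail -2; echo '[[[0,0,-0.04,0,0,0],[0,0,-0.12,0,0,0],[0,0,-0.22,0,0,0],[0,0,-0.22,0,0,0],[0,0,-0.22,0,0,0]]]' | python3 -m creep|head -2;python3 g.py .4503 -.2218 .14 s
```

```text
finger_gap: 0.05
grip_force: 0.0
clock: 11.52
tcp_pos: [0.459, 0.152, 0.1396]
delta [-0.3716 -0.0417 -0.0004] [ 2.000e-04  1.000e-04 -1.441e-01] tcp [0.459  0.152  0.1396] gap 0.0499 clk 11.525 F [ 0.9 -0.   0.1]
```

Converted, -0.3716 m / 0.5 = -0.7432, -0.34 m / 0.5 = -0.68, -0.144 rad / 3.1416 = -0.0458.

```bash
echo '[[[-0.1,-0.01,0,0,0,-0.0064],[-0.22,-0.024,0,0,0,-0.0159],[-0.34,-0.036,0,0,0,-0.0255],[-0.46,-0.05,0,0,0,-0.035],[-0.58,-0.064,0,0,0,-0.0458],[-0.68,-0.076,0,0,0,-0.0458],[-0.7432,-0.0834,0,0,0,-0.0458],[-0.7432,-0.0834,0,0,0,-0.0458]]]' | python3 -m creep|head -1;echo '[[[0,0,0,0,0,0],[0,0,0,0,0,0],[0,0,0,0,0,0]]]' | python3 -m creep|head -1; python3 g.py .4503 -.2218 .029 s
```

```text
clock: 12.52
clock: 12.9
delta [-0.0011 -0.0004  0.1108] [-0.0001 -0.0002  0.0016] tcp [ 0.4505 -0.2207  0.1398] gap 0.0501 clk 12.9 F [ 0.6 -0.7  0.8]
```

Converted, 0.111 m / 0.5 = 0.222, 0.1 m / 0.5 = 0.2.

```bash
echo '[[[-0.002,0,0.06,0,0,0],[-0.002,0,0.12,0,0,0],[-0.002,0,0.17,0,0,0],[-0.002,0,0.2,0,0,0],[-0.002,0,0.222,0,0,0],[-0.002,0,0.222,0,0,0],[-0.002,0,0.222,0,0,0]]]' | python3 -m creep | head -4|tail -3; python3 g.py .4503 -.2218 .029 s
echo '[[[0,0,0,0,0,0],[0,0,0,0,0,0],[0,0,0,0,0,0],[0,0,0,0,0,0]]]' | python3 -m creep 0.01 40;echo '[[[0,0,-0.02,0,0,0],[0,0,-0.06,0,0,0],[0,0,-0.12,0,0,0],[0,0,-0.16,0,0,0],[0,0,-0.16,0,0,0],[0,0,-0.16,0,0,0]]]' | python3 -m creep|tail -2;  python3 g.py .463 .1029 .109 t
```

```text
tcp_pos: [0.4512, -0.2231, 0.0295]
orientation: [0.001, 0.62, 0.784, -0.0]
wrist_force: [0.4, -0.6, -0.0]
delta [ 0.0015 -0.0006  0.0005] [ 0.0008  0.0011 -0.0001] tcp [ 0.4512 -0.2231  0.0295] gap 0.0498 clk 13.775 F [ 0.4 -0.6 -0. ]
clock: 14.28
tcp_pos: [0.4511, -0.2232, 0.0297]
orientation: [0.001, 0.62, 0.784, -0.0]
wrist_force: [-1.5, 0.5, 5.9]
finger_gap: 0.0205
grip_force: 39.1
finger_gap: 0.0213
grip_force: 39.3
delta [ 0.3137  0.0873 -0.0007] [-0.0005 -0.0004  0.1441] tcp [ 0.4503 -0.2225  0.1082] gap 0.0213 clk 15.025 F [ 1.   0.1 -0.2]
```

Converted, 0.312 m / 0.5 = 0.624, 0.28 m / 0.5 = 0.56, 0.144 rad / 3.1416 = 0.0458.

```bash
echo '[[[0.06,0.018,0,0,0,0.0064],[0.16,0.044,0,0,0,0.0159],[0.26,0.072,0,0,0,0.0223],[0.36,0.1,0,0,0,0.0286],[0.46,0.128,0,0,0,0.0382],[0.56,0.156,0,0,0,0.0458],[0.624,0.1746,0,0,0,0.0458],[0.624,0.1746,0,0,0,0.0458]]]' | python3 -m creep|head -1;echo '[[[0,0,0,0,0,0],[0,0,0,0,0,0],[0,0,0,0,0,0]]]' | python3 -m creep|head -1;  python3 g.py .463 .1029 .031 t;echo '[[[0,0,0.04,0,0,0],[0,0,0.08,0,0,0],[0,0,0.1,0,0,0],[0,0,0.1,0,0,0]]]' | python3 -m creep; python3 g.py .463 .1029 .031 t
python3 - <<'E'
from h import *
w=viewer.read_camera('wrist')
cv2.imwrite('pics/l3.png',cv2.resize(w['image'][200:450,200:460,::-1],None,fx=2,fy=2))
E
```

```text
clock: 16.02
clock: 16.4
delta [ 0.0029 -0.0004  0.0776] [-0.0003  0.0002 -0.0016] tcp [0.4637 0.1    0.1086] gap 0.0204 clk 16.4 F [ 0.2  0.2 -0.6]
clock: 16.9
tcp_pos: [0.4632, 0.1006, 0.0583]
orientation: [-0.0, 0.675, 0.737, -0.001]
wrist_force: [-0.4, 0.4, 1.2]
finger_gap: 0.0208
grip_force: 39.3
delta [0.0023 0.     0.0273] [-0.0015  0.     -0.0007] tcp [0.4632 0.1006 0.0583] gap 0.0208 clk 16.9 F [-0.4  0.4  1.2]
```

View pics/l3.png

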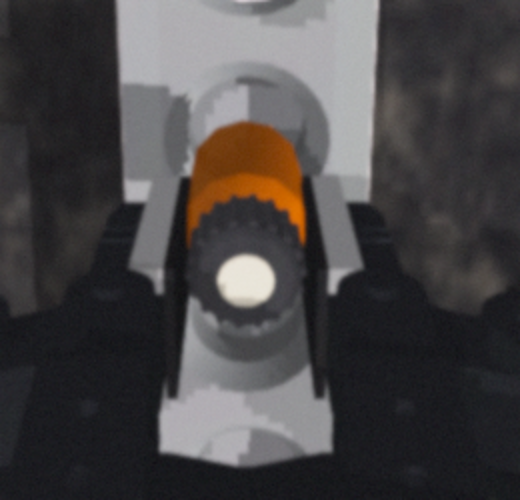

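Vial 2 (short_screw) hangs upright over the well, about 1.4 mm ahead of the TCP in tool x as expected; lower with a 1 mm correction.

Converted, 0.0285 m / 0.5 = 0.057, 0.001 m / 0.5 = 0.002.

```bash
echo '[[[0.001,0,0.02,0,0,0],[0.002,0,0.036,0,0,0],[0.002,0,0.05,0,0,0],[0.002,0,0.057,0,0,0],[0.002,0,0.057,0,0,0],[0.002,0,0.057,0,0,0]]]' | python3 -m creep; echo '[[[0,0,0,0,0,0],[0,0,0,0,0,0],[0,0,0,0,0,0]]]' | python3 -m creep 0.05|tail -2; echo '[[[0,0,-0.04,0,0,0],[0,0,-0.12,0,0,0],[0,0,-0.22,0,0,0],[0,0,-0.26,0,0,0],[0,0,-0.26,0,0,0]]]' | python3 -m creep|head -2;python3 g.py .4613 -.2698 .16 s
```

```text
clock: 17.7
tcp_pos: [0.4638, 0.102, 0.0303]
orientation: [0.0, 0.675, 0.738, 0.0]
wrist_force: [-0.4, 0.9, -0.2]
finger_gap: 0.0204
grip_force: 39.3
finger_gap: 0.0498
grip_force: 0.0
clock: 18.7
tcp_pos: [0.465, 0.102, 0.1619]
delta [-0.3701 -0.0366  0.0019] [ 0.004   0.0006 -0.1441] tcp [0.465  0.102  0.1619] gap 0.05 clk 18.7 F [ 0.4 -0.5 -0.4]
```

Converted, -0.37 m / 0.5 = -0.74, -0.05 m / 0.5 = -0.1, -0.05 rad / 3.1416 = -0.0159.

```bash
echo '[[[-0.1,-0.01,0,0,0,-0.0064],[-0.22,-0.022,0,0,0,-0.0159],[-0.34,-0.034,0,0,0,-0.0255],[-0.46,-0.046,0,0,0,-0.035],[-0.58,-0.058,0,0,0,-0.0458],[-0.68,-0.068,0,0,0,-0.0458],[-0.74,-0.074,0,0,0,-0.0458],[-0.74,-0.074,0,0,0,-0.0458]]]' | python3 -m creep|head -1;echo '[[[0,0,0,0,0,0],[0,0,0,0,0,0],[0,0,0,0,0,0],[0,0,0,0,0,0]]]' | python3 -m creep|head -1; python3 g.py .4613 -.2698 .036 s
```

```text
clock: 19.7
clock: 20.2
delta [-0.0008  0.0014  0.1245] [0.0002 0.0004 0.0009] tcp [ 0.4597 -0.2693  0.1605] gap 0.0501 clk 20.2 F [-1.2  0.3  0.3]
```

Converted, 0.124 m / 0.5 = 0.248, 0.11 m / 0.5 = 0.22.

```bash
echo '[[[0,0.002,0.06,0,0,0],[0,0.002,0.12,0,0,0],[0,0.002,0.17,0,0,0],[0,0.002,0.22,0,0,0],[0,0.002,0.248,0,0,0],[0,0.002,0.248,0,0,0],[0,0.002,0.248,0,0,0]]]' | python3 -m creep | head -4|tail -3; python3 g.py .4613 -.2698 .036 s
echo '[[[0,0,0,0,0,0],[0,0,0,0,0,0],[0,0,0,0,0,0],[0,0,0,0,0,0]]]' | python3 -m creep 0.01 40;echo '[[[0,0,-0.02,0,0,0],[0,0,-0.06,0,0,0],[0,0,-0.12,0,0,0],[0,0,-0.16,0,0,0],[0,0,-0.16,0,0,0],[0,0,-0.16,0,0,0]]]' | python3 -m creep|tail -2;  python3 g.py .4673 .0551 .116 t
```

```text
tcp_pos: [0.4611, -0.2701, 0.0372]
orientation: [0.001, 0.62, 0.784, -0.0]
wrist_force: [0.1, 0.4, 0.2]
delta [0.0002 0.0003 0.0012] [ 0.0009  0.0013 -0.    ] tcp [ 0.4611 -0.2701  0.0372] gap 0.0498 clk 21.075 F [0.1 0.4 0.2]
clock: 21.58
tcp_pos: [0.4611, -0.2701, 0.0373]
orientation: [0.001, 0.62, 0.784, -0.0]
wrist_force: [-0.3, 1.5, 5.8]
finger_gap: 0.0217
grip_force: 39.1
finger_gap: 0.0221
grip_force: 39.1
delta [ 3.14e-01  8.18e-02 -2.00e-04] [-0.0007 -0.0007  0.144 ] tcp [ 0.46   -0.2693  0.1156] gap 0.0221 clk 22.325 F [ 0.1  0.9 -1.4]
```

Converted, 0.315 m / 0.5 = 0.63, 0.28 m / 0.5 = 0.56, 0.144 rad / 3.1416 = 0.0458.

```bash
echo '[[[0.06,0.016,0,0,0,0.0064],[0.16,0.042,0,0,0,0.0159],[0.26,0.068,0,0,0,0.0223],[0.36,0.094,0,0,0,0.0286],[0.46,0.12,0,0,0,0.0382],[0.56,0.146,0,0,0,0.0458],[0.63,0.1636,0,0,0,0.0458],[0.63,0.1636,0,0,0,0.0458]]]' | python3 -m creep|head -1;echo '[[[0,0,0,0,0,0],[0,0,0,0,0,0],[0,0,0,0,0,0]]]' | python3 -m creep|head -1;  python3 g.py .4673 .0551 .036 t;echo '[[[0,0,0.04,0,0,0],[0,0,0.08,0,0,0],[0,0,0.1,0,0,0],[0,0,0.1,0,0,0]]]' | python3 -m creep|tail -3; python3 g.py .4673 .0551 .0373 t
```

```text
clock: 23.32
clock: 23.7
delta [ 0.0003 -0.0001  0.0801] [-0.0003  0.0001 -0.0017] tcp [0.4675 0.0548 0.1161] gap 0.0219 clk 23.7 F [ 0.4  0.8 -0.7]
wrist_force: [0.1, 0.1, -0.2]
finger_gap: 0.022
grip_force: 39.2
delta [-0.0003  0.0004  0.0285] [-0.0014 -0.0001 -0.0007] tcp [0.467  0.0554 0.0658] gap 0.022 clk 24.2 F [ 0.1  0.1 -0.2]
```

Converted, 0.0285 m / 0.5 = 0.057, 0.025 m / 0.5 = 0.05.

```bash
echo '[[[0,0,0.02,0,0,0],[0,0,0.036,0,0,0],[0,0,0.05,0,0,0],[0,0,0.057,0,0,0],[0,0,0.057,0,0,0],[0,0,0.057,0,0,0]]]' | python3 -m creep; echo '[[[0,0,0,0,0,0],[0,0,0,0,0,0],[0,0,0,0,0,0]]]' | python3 -m creep 0.05|tail -2; echo '[[[0,0,-0.04,0,0,0],[0,0,-0.12,0,0,0],[0,0,-0.22,0,0,0],[0,0,-0.248,0,0,0],[0,0,-0.248,0,0,0],[0,0,-0.248,0,0,0]]]' | python3 -m creep|head -2;python3 g.py .471 -.315 .16 s
```

```text
clock: 24.95
tcp_pos: [0.4676, 0.0558, 0.0378]
orientation: [0.0, 0.675, 0.738, 0.0]
wrist_force: [-0.6, -0.1, 0.1]
finger_gap: 0.0217
grip_force: 39.2
finger_gap: 0.0499
grip_force: 0.0
clock: 26.08
tcp_pos: [0.4665, 0.0558, 0.1603]
delta [-3.697e-01 -2.820e-02  3.000e-04] [-0.0023 -0.0005 -0.1442] tcp [0.4665 0.0558 0.1603] gap 0.0499 clk 26.075 F [ 0.9 -0.1 -0.2]
```

Converted, -0.37 m / 0.5 = -0.74, -0.34 m / 0.5 = -0.68, -0.144 rad / 3.1416 = -0.0458.

```bash
echo '[[[-0.1,-0.008,0,0,0,-0.0064],[-0.22,-0.018,0,0,0,-0.0159],[-0.34,-0.026,0,0,0,-0.0255],[-0.46,-0.036,0,0,0,-0.035],[-0.58,-0.044,0,0,0,-0.0458],[-0.68,-0.052,0,0,0,-0.0458],[-0.74,-0.056,0,0,0,-0.0458],[-0.74,-0.056,0,0,0,-0.0458]]]' | python3 -m creep|head -1;echo '[[[0,0,0,0,0,0],[0,0,0,0,0,0],[0,0,0,0,0,0],[0,0,0,0,0,0]]]' | python3 -m creep|head -1; python3 g.py .471 -.315 .036 s
```

```text
clock: 27.08
clock: 27.58
delta [ 1.00e-04 -1.50e-03  1.26e-01] [0.0002 0.0003 0.0009] tcp [ 0.4725 -0.3147  0.162 ] gap 0.05 clk 27.575 F [-0.5 -0.4 -0.9]
```

Converted, 0.124 m / 0.5 = 0.248, 0.11 m / 0.5 = 0.22.

```bash
echo '[[[0,-0.002,0.06,0,0,0],[0,-0.002,0.12,0,0,0],[0,-0.002,0.17,0,0,0],[0,-0.002,0.22,0,0,0],[0,-0.002,0.248,0,0,0],[0,-0.002,0.248,0,0,0],[0,-0.002,0.248,0,0,0]]]' | python3 -m creep | head -4|tail -3; python3 g.py .471 -.315 .036 s
echo '[[[0,0,0,0,0,0],[0,0,0,0,0,0],[0,0,0,0,0,0],[0,0,0,0,0,0]]]' | python3 -m creep 0.01 40;echo '[[[0,0,-0.02,0,0,0],[0,0,-0.06,0,0,0],[0,0,-0.12,0,0,0],[0,0,-0.16,0,0,0],[0,0,-0.16,0,0,0],[0,0,-0.16,0,0,0]]]' | python3 -m creep|tail -2;  python3 g.py .4715 .0073 .116 t
```

```text
tcp_pos: [0.472, -0.316, 0.0388]
orientation: [0.001, 0.62, 0.784, -0.0]
wrist_force: [0.1, -0.6, 0.6]
delta [ 0.0012 -0.0007  0.0028] [ 0.0009  0.0014 -0.    ] tcp [ 0.472  -0.316   0.0388] gap 0.0499 clk 28.45 F [ 0.1 -0.6  0.6]
clock: 28.95
tcp_pos: [0.4719, -0.316, 0.0388]
orientation: [0.001, 0.62, 0.784, -0.0]
wrist_force: [-0.6, 0.2, 6.7]
finger_gap: 0.0219
grip_force: 39.3
finger_gap: 0.0214
grip_force: 39.4
delta [0.3136 0.0749 0.0013] [-0.0007 -0.0008  0.1441] tcp [ 0.4709 -0.3151  0.1171] gap 0.0214 clk 29.7 F [ 0.3  0.  -0.2]
```

Converted, 0.314 m / 0.5 = 0.628, 0.28 m / 0.5 = 0.56, 0.144 rad / 3.1416 = 0.0458.

```bash
echo '[[[0.06,0.016,0,0,0,0.0064],[0.16,0.038,0,0,0,0.0159],[0.26,0.062,0,0,0,0.0223],[0.36,0.086,0,0,0,0.0286],[0.46,0.11,0,0,0,0.0382],[0.56,0.134,0,0,0,0.0458],[0.628,0.1498,0,0,0,0.0458],[0.628,0.1498,0,0,0,0.0458]]]' | python3 -m creep|head -1;echo '[[[0,0,0,0,0,0],[0,0,0,0,0,0],[0,0,0,0,0,0]]]' | python3 -m creep|head -1;  python3 g.py .4715 .0073 .0388 t;echo '[[[0,0,0.04,0,0,0],[0,0,0.08,0,0,0],[0,0,0.1,0,0,0],[0,0,0.1,0,0,0]]]' | python3 -m creep|tail -3; python3 g.py .4715 .0073 .0388 t
```

```text
clock: 30.7
clock: 31.08
delta [ 0.001  -0.0003  0.0788] [-0.0002  0.0001 -0.0016] tcp [0.4719 0.0064 0.1176] gap 0.0216 clk 31.075 F [ 0.7  0.1 -0.7]
wrist_force: [-0.6, -1.0, -0.9]
finger_gap: 0.0218
grip_force: 39.4
delta [0.0003 0.0003 0.0285] [-0.0014 -0.0003 -0.0006] tcp [0.4713 0.007  0.0673] gap 0.0218 clk 31.575 F [-0.6 -1.  -0.9]
```

Lower, release, then lift and back off along tool −x to look at the tray.

Careful with the scale: shifts go in shares of 0.5 m and turns go in shares of pi rad. That gives: 0.0285 m / 0.5 = 0.057, 0.025 m / 0.5 = 0.05.

```bash
echo '[[[0,0,0.02,0,0,0],[0,0,0.036,0,0,0],[0,0,0.05,0,0,0],[0,0,0.057,0,0,0],[0,0,0.057,0,0,0],[0,0,0.057,0,0,0]]]' | python3 -m creep; echo '[[[0,0,0,0,0,0],[0,0,0,0,0,0],[0,0,0,0,0,0]]]' | python3 -m creep 0.05|tail -2; echo '[[[0,0,-0.04,0,0,0],[0,0,-0.12,0,0,0],[0,0,-0.22,0,0,0],[0,0,-0.32,0,0,0],[0,-0.06,-0.4,0,0,0],[-0.04,-0.08,-0.44,0,0,0],[-0.04,-0.08,-0.44,0,0,0],[-0.04,-0.08,-0.44,0,0,0]]]' | python3 -m creep|head -2
python3 - <<'E'
from h import *
w=viewer.read_camera('wrist');save(w,'we');b=viewer.read_camera('side')
np.savez('we',R=w['R'],t=w['t'],K=w['K'])
cc=cv2.resize(b['image'][180:290,240:350,::-1],(400,400),interpolation=cv2.INTER_CUBIC)
cv2.imwrite('pics/end.png',np.hstack([cv2.resize(w['image'][0:360,250:550,::-1],(400,480)),np.vstack([cc,np.zeros((80,400,3),np.uint8)])]))
for l in ['vial_short_crimp','vial_short_screw','vial_tall_crimp','vial_tall_screw']:
    print(l,[(np.round(o['box']).astype(int).tolist(),round(o['confidence'],2)) for o in nets.outline_of(l,w)])
print('expected cap tops',[proj(w,(x,y,z)).round(1).tolist() for x,y,z in [(.4588,.1508,.056),(.463,.1029,.056),(.4673,.0551,.085),(.4715,.0073,.085)]])
E
```

```text
clock: 32.33
tcp_pos: [0.4719, 0.0073, 0.0393]
orientation: [0.0, 0.675, 0.738, 0.0]
wrist_force: [0.9, -0.5, -0.3]
finger_gap: 0.0217
grip_force: 39.4
finger_gap: 0.0503
grip_force: 0.0
clock: 33.7
tcp_pos: [0.4337, -0.016, 0.2585]
vial_short_crimp [([358, 2, 387, 16], 0.8)]
vial_short_screw [([354, 41, 386, 77], 0.66)]
vial_tall_crimp [([354, 104, 394, 131], 0.87)]
vial_tall_screw [([353, 162, 386, 195], 0.85)]
expected cap tops [[376.5, -14.6], [374.2, 55.3], [376.7, 119.6], [374.3, 184.0]]
```

View pics/end.png

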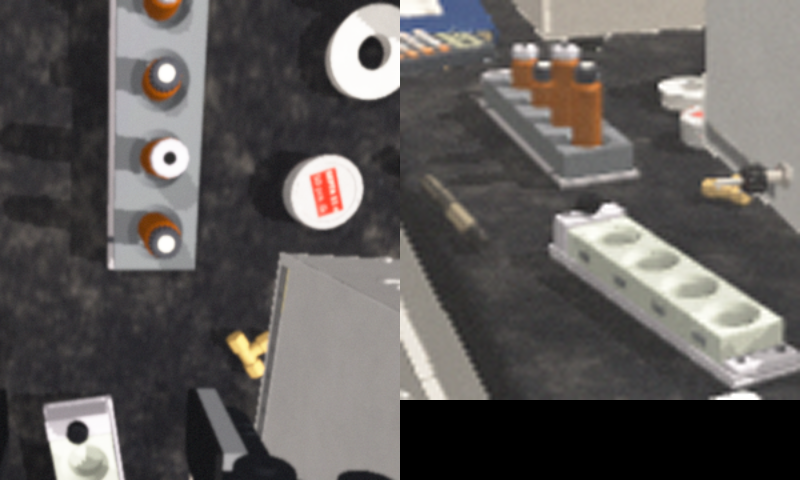

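All four stand upright in the tray, in order from the handle end. The cap tops of the three fully in view lie within 2 px of the seated projections: (374,55), (377,118), (374,182). The first vial is cut off at the top of the wrist frame but stands upright in its well in the side view.

```bash
python3 -c "
from workcell import env
print(env.hand_in())"
```

```text
the job is handed in; nothing more can be done
None
```

Job handed in: the four vials stand upright in the tray in running order, from the D-handle short crimp, short screw, tall crimp, tall screw, with the gripper clear, at about 34 s of the 96 s allowed.

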